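# Set out the pad-curing station

## Task

Set out the curing station around the round cork-topped block, with left and behind as the robot sees them (behind is farther from it): lay the bell key with its cup centred on the block, pad side down and its arm pointing straight towards the robot, and stand the brass weight centred on top of the cup; in a row to the left of the block lay first the burnisher and then stand the vial, so that the burnisher is between the block and the vial, and lay the clamp straight behind the block. Leave gaps of about 4 cm between neighbours, centre the burnisher and the vial level with the block's centre, and lay burnisher and clamp lengthwise front to back (either end forward). Leave the pad box, the screwdriver and the mouthpiece cap where they are.

Things in the scene. Friction and masses are not known exactly. Their poses are not given: they have to be found in the camera images.
- block: The anchor: a fixed round block, 60 mm diameter, 20 mm high, dark wood with a cork top. Origin at the centre of its underside on the bench. It is never turned: its x points away from the robot (behind), its y to the robot's left. It stands either in the left or the right half of the bench.
- key: Nickel bell key, 80 mm long, 30 g, lying pad side down along its x: at +x a round flat-topped cup (26 mm diameter, 10 mm thick), then a thin arm (6 mm wide, top 9 mm up) to a touch plate at the -x end. A cross tube 20 mm wide under the arm, 21 mm from the cup centre, is level with the cup's underside. Origin on the underside, mid-length; cup centre at x = +27 mm. Pick it across the cup.
- key_cup (a point): Centre of the flat top of the key's cup, 10 mm above the key's underside.
- weight: Plain brass cylinder weight, standing, 24 mm diameter, 36 mm high, 100 to 170 g, with a thin darker band near the top. Origin at the centre of its underside.
- vial: Closed amber glass vial with a black cap, standing, 28 mm diameter, 56 mm high with the cap. Origin at the centre of its underside.
- burnisher: Bronze burnisher lying along its x: a flat-sided dark wood handle (62 mm long, 16 mm wide, 14 mm high, from x = -55 to +7 mm) and a thin bronze rod with a ball tip to x = +55 mm. 110 mm long in all. Origin on the underside, mid-length, on the centre line. The handle's middle, at x = -24 mm, is the place to grip.
- clamp: Spring-steel U-shaped bench clamp lying flat with its length along its x: 57 mm long, 36 mm wide, 18 mm high; two parallel flat legs joined at the -x end and held rigidly apart by a cross pin at mid-length, rubber jaws inside the +x end; rigid. Origin at its centre on the underside. Pick it across the outside of both legs.
- padbox: Bystander: open pale wood box with six compartments of pads, 90 x 74 x 22 mm, loose. Origin at the centre of its underside. Do not move it.
- driver: Bystander: small screwdriver lying on the bench, 140 mm long, loose. Do not move it.
- cap: Bystander: nickel mouthpiece cap standing on the bench, 34 mm diameter, 53 mm high, loose. Do not move it.

How it is judged:
At the end, for the whole second after the job is handed in: Cup within 12 mm of block centre, arm to robot; weight upright within 9 mm of cup centre; burnisher 78 and clamp 100 mm left of/behind block, each +-15 mm, aligned to 0.25 rad; vial upright beyond burnisher, 46-78 mm from it, within 20 mm of block front-to-back; all flat, resting (horizontal distance between key_cup and block below 0.012 m and z of key in the frame of block between 0.016 and 0.024 m and angle between each of key, weight, vial's own z axis and vertical below 0.1 rad and x of key in the frame of block below -0.012 m and y of key in the frame of block between -0.02 and 0.02 m and horizontal distance between weight and key_cup below 0.009 m and z of weight in the frame of block between 0.026 and 0.034 m and x of burnisher in the frame of block between -0.015 and 0.015 m and y of burnisher in the frame of block between 0.063 and 0.093 m and z of burnisher in the frame of block between -0.005 and 0.005 m and angle between the x axis of each of burnisher, clamp and the x axis of block, either way round below 0.25 rad and angle between each of burnisher, clamp's own z axis and vertical below 0.2 rad and x of vial in the frame of block between -0.02 and 0.02 m and horizontal distance between vial and burnisher between 0.046 and 0.078 m and y of vial in the frame of block above 0.1 m and z of vial in the frame of block between -0.005 and 0.005 m and x of clamp in the frame of block between 0.085 and 0.115 m and y of clamp in the frame of block between -0.015 and 0.015 m and z of clamp in the frame of block between -0.005 and 0.005 m and linear speed of each of key, weight, vial, burnisher, clamp below 0.02 m/s); the robot touches nothing.
It fails at once if the pad box is moved by more than 20 mm (distance of padbox from where it was at the start of the episode above 0.02 m).
It fails at once if the screwdriver is moved by more than 20 mm (distance of driver from where it was at the start of the episode above 0.02 m).
It fails at once if the mouthpiece cap is moved by more than 20 mm (distance of cap from where it was at the start of the episode above 0.02 m).
It also fails if it takes over 122 s, if anything falls off the work surface, if the arm or the gripper's body presses on something with over 40 N, if the wrist force passes 120 N, or if a joint passes its speed limit or range.

## Robot

A 7-joint arm with a two-finger parallel gripper is mounted at the origin on the work surface. World frame = base frame: x ahead of the robot, y to its left, z up, the work surface at z = 0. Lengths are in m, angles in rad, forces in N, time in s.
With the tool pointing down it reaches from about 0.425 to 0.975 m from the base axis. Payload 16.7 kg.
Tool frame: the origin (TCP) lies midway between the tips of the shut fingers; the grasp point (between the pads) lies 19 mm behind it; z points along the fingers, y is the line along which they close (so a half turn about z gives the same grasp; the last joint's range is limited). The gripper opens to 85 mm and grips with 20 to 120 N. Pads are 22 mm wide; open, the fingers measure 114 mm over their backs; the gripper's body (76 mm by 85 mm) begins 54 mm behind the grasp point. The pads swing forward as they close: fully open they stand 13 mm farther back than shut.
Start: joints at [-1.353, 0.426, 0.074, 1.606, -0.034, 1.111, -0.067], TCP at [0.243, 0.63, 0.231] pointing down, gripper open.
Joint ranges: [-2.85, 2.85], [-0.5, 2.14], [-1.23, 1.37], [0.21, 2.46], [-1.02, 4.16], [0.16, 2.05], [-2.73, 2.73]. Speed limits (rad/s): [1.89, 1.89, 2.39, 2.39, 3.01, 3.01, 3.01].

## Interface

Orientations are given as a unit quaternion [w, x, y, z].
In Python, from workcell import monitor, cams, env gives the robot as it stands.
- The arm moves only by the tool send_rows, never from a script. Its argument "motion" is text: rows parted by semicolons, each of 5 numbers parted by spaces: the shift along the tool's x, y, z each as a share of 0.3 m, from -1 to 1, then the turn about the tool's z as a share of 0.5 rad, from -1 to 1, then the closure, from 0 (fully open) to 1 (shut). In form: x y z spin fingers; .... A call has 1 to 12 rows; each row is the pose to reach, as a shift and turn from the pose commanded when the call began, along the tool's axes at that moment; what a row does not reach only later rows make up. A row lasts 1/8 s, in which the tool goes at most 62.5 mm and 10.7 degrees, less where a joint would pass 70% of its speed; a pose out of reach is approached as far as the arm can. A call with a number of a shift or a turn outside -1 to 1 is refused whole. A call with a gripper value outside its range is refused whole. The fingers move at their own pace and stop on an object; "newtons" is the grip in N (left out, the last holds). Time passes only in rows, so rows that repeat a pose let the fingers close. It gives the time, the measured TCP pose, the force, the opening and the grip force at its end, in the units of the state.
- monitor.get_state(): the state, without advancing time (a new reading comes with each control period).
- cams.capture(name): name is "side" or "top"; returns a dict with "frame" (384x512x3 uint8, red, green, blue), "range_z" (384x512 float32, m along the optical axis (not along the pixel's ray), 0 where there is no reading), "K" (3x3 intrinsics, pixels), "R" (3x3) and "t" (3): a world point X has camera coordinates R X + t. Camera axes: x right, y down, z forward; pixel columns grow to the right and rows downward; lengths in m; the calibration is good to about 2 mm. A picture is of the moment at which its call begins.
- env.close_job(): hands the job in; it is judged then, once.
The state is a dict: "time_s": time; "joints": joint angles; "dq": joint speeds; "joint_efforts": joint torques, N m; "ee_pos": TCP position; "ee_rot": TCP orientation; "contact_force": force on the tool from outside, world axes, zero at the start; "wrist_torque": the same for the moment, N m; "gripper_width": finger opening in m; "grasp_force": force on a finger pad.
Only numpy, scipy, OpenCV 4.12 (cv2) and the standard library are available. Lean on these libraries where they do the work, as an engineer would, in place of code of your own. Each camera call takes 0.05 s, during which the arm holds its last target. There are 200 camera calls.

## Working session

There is one attempt and no reset: what is moved stays moved. The work goes in short steps, Python scripts to look and compute and a tool call to move; the robot and the scene stay as the last step left them, time stands still between calls to the robot, and variables do not carry over. Pictures are saved under pics/ and viewed, at most 14 in all, crops included, and the job is handed in when it is done.

Besides the shell and the picture viewer there is one more tool, called after "Request:" as name(argument=value, ...) on one line, values as JSON. send_rows: Moves the arm, as the interface text tells. Shift numbers are shares of 0.3 m and turn numbers shares of 0.5 rad, none past 1 either way. Its arguments: {"type":"object","properties":{"motion":{"type":"string"},"newtons":{"type":"number"}},"required":["motion"]}

```bash
mkdir -p pics; ls; cat > h.py <<'E'
import numpy as np, cv2
from workcell import monitor, cams, env
def snap(n,f=None):
    d=cams.capture(n)
    if f: cv2.imwrite('pics/'+f,d['frame'][:,:,::-1])
    return d
def world(d):
    K,R,t=d['K'],d['R'],d['t']; z=d['range_z']
    v,u=np.mgrid[:z.shape[0],:z.shape[1]]
    c=np.stack([(u-K[0,2])/K[0,0]*z,(v-K[1,2])/K[1,1]*z,z],-1)
    return (c-t)@R
def ray(d,u,v,h):
    K,R,t=d['K'],d['R'],d['t']
    r=R.T@np.linalg.inv(K)@[u,v,1]; o=-R.T@t
    return o+r*(h-o[2])/r[2]
E
python3 - <<'E'
from h import *
for n in('top','side'):
    d=snap(n,n+'1.png'); print(n,d['K'],-d['R'].T@d['t'],d['R']); np.savez(n+'1.npz',**d)
s=monitor.get_state(); print(s)
E
```

```text
pics
top [[385.20618545   0.         254.9322459 ]
 [  0.         385.20618545 180.8478781 ]
 [  0.           0.           1.        ]] [3.53837621e-01 5.08638163e-04 1.18382112e+00] [[ 0.04623325 -0.99892693 -0.00273315]
 [-0.97657625 -0.04462287 -0.21049378]
 [ 0.21014594  0.01240094 -0.97759138]]
side [[399.61102393   0.         256.67256707]
 [  0.         399.61102393 183.55443817]
 [  0.           0.           1.        ]] [ 0.44149958 -0.78084854  0.7777556 ] [[ 0.98045956 -0.19668414 -0.00379374]
 [-0.13625669 -0.66506955 -0.7342456 ]
 [ 0.14189136  0.72041504 -0.67887334]]
{'time_s': 0.1, 'joints': array([-1.35247476,  0.42665614,  0.07386265,  1.60654113, -0.0340936 ,
        1.11077829, -0.06709928]), 'dq': array([ 0.00122099, -0.00145753,  0.0009002 , -0.00240602, -0.000442  ,
       -0.00069575,  0.00280241]), 'joint_efforts': array([ 5.86213850e-03, -9.51539540e+01,  3.76982287e+00, -4.64399385e+01,
        1.95867824e-02,  6.66613938e-03,  1.59551178e-04]), 'ee_pos': array([0.24262086, 0.62950374, 0.23069062]), 'ee_rot': array([-5.93700802e-05,  1.82893848e-01,  9.83132506e-01, -5.58566998e-04]), 'contact_force': array([-0.89222242,  0.47131124, -0.31083369]), 'wrist_torque': array([-0.00090439,  0.03433678, -0.00985279]), 'grasp_force': 0.0, 'gripper_width': 0.08507456521972409}
```

View pics/top1.png

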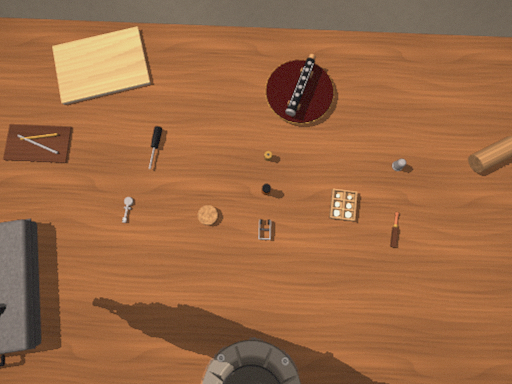

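View pics/side1.png

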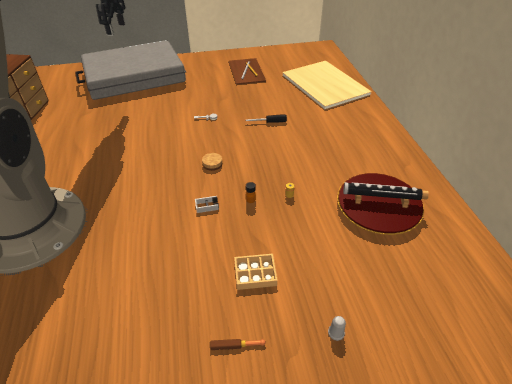

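The top view has x pointing up and y pointing left. Pixel positions: block (207,215), key (128,205), weight (268,156), vial (266,189), clamp (265,230), burnisher (395,230), pad box (344,205), cap (400,165) and driver (155,147). The side view shows the same objects with nothing occluded.

```bash
cat >> h.py <<'E'
def blobs(d,x0=.3,x1=.85,y0=-.6,y1=.45,zmin=.004,zmax=.12,amin=12,bg=True):
    """height blobs: list of dict(c,top,pts)"""
    W=world(d); X,Y,Z=W[...,0],W[...,1],W[...,2]
    m=((X>x0)&(X<x1)&(Y>y0)&(Y<y1)&(Z>zmin)&(Z<zmax)&(d['range_z']>0)).astype(np.uint8)
    n,l,s,c=cv2.connectedComponentsWithStats(m,connectivity=8); out=[]
    for i in range(1,n):
        if s[i,4]<amin: continue
        p=W[l==i]; (cx,cy),(w,h),a=cv2.minAreaRect(p[:,:2].astype(np.float32))
        q=p[:,:2]-p[:,:2].mean(0); ev,E=np.linalg.eigh(q.T@q)
        out.append(dict(px=c[i].round(),n=s[i,4],c=np.array([cx,cy]),wh=(w,h),ax=np.arctan2(*E[::-1,1]),top=np.percentile(p[:,2],95),mean=p[:,:2].mean(0),pts=p))
    return out
def show(d,**k):
    for b in blobs(d,**k): print(b['px'],b['n'],'rect',b['c'].round(4),np.round(b['wh'],3),'mean',b['mean'].round(4),'ax',round(b['ax'],2),'top',b['top'].round(4))
E
python3 - <<'E'
from h import *
for n in('top','side'):
    d=dict(np.load(n+'1.npz')); print(n); show(d)
    W=world(d); m=(W[...,0]>.4)&(W[...,0]<.7)&(abs(W[...,1])<.4); print('plane',np.median(W[m][:,2]))
    cv2.imwrite(f'pics/c_{n}.png',cv2.resize(d['frame'][130:260,100:420] if n=='top' else d['frame'][100:360,180:360],None,fx=2.4,fy=2.3)[:,:,::-1])
E
```

```text
top
[298. 113.] 782 rect [ 0.8195 -0.1182] [0.061 0.193] mean [ 0.8268 -0.1106] ax 1.59 top 0.0749
[350. 115.] 13 rect [ 0.8384 -0.2807] [0.006 0.03 ] mean [ 0.8393 -0.2817] ax 2.12 top 0.0084
[372. 117.] 17 rect [ 0.8338 -0.3542] [0.015 0.032] mean [ 0.8348 -0.3528] ax 2.18 top 0.0071
[438. 121.] 13 rect [ 0.8321 -0.5652] [0.01  0.028] mean [ 0.8316 -0.5654] ax 3.01 top 0.0067
[402. 121.] 15 rect [ 0.8255 -0.4528] [0.019 0.017] mean [ 0.8258 -0.4511] ax 2.4 top 0.0078
[379. 127.] 25 rect [ 0.7995 -0.3771] [0.047 0.023] mean [ 0.8011 -0.3745] ax 0.95 top 0.0073
[427. 126.] 15 rect [ 0.8103 -0.5281] [0.01  0.024] mean [ 0.8122 -0.529 ] ax 2.89 top 0.007
[155. 141.] 240 rect [0.705  0.3436] [0.035 0.149] mean [0.7192 0.3382] ax 3.03 top 0.0295
[407. 138.] 31 rect [ 0.7712 -0.4679] [0.049 0.025] mean [ 0.7695 -0.4636] ax -3.04 top 0.0086
[419. 137.] 14 rect [ 0.7746 -0.503 ] [0.023 0.012] mean [ 0.7745 -0.502 ] ax 0.96 top 0.0069
[432. 136.] 13 rect [ 0.7781 -0.5442] [0.014 0.014] mean [ 0.7787 -0.5433] ax 2.81 top 0.0064
[320. 140.] 12 rect [ 0.7513 -0.1835] [0.017 0.019] mean [ 0.75  
[... 2388 characters left out ...]
 0.0235
[250. 192.] 192 rect [0.5782 0.0107] [0.088 0.028] mean [ 0.5724 -0.0239] ax 1.53 top 0.0581
[353. 205.] 1040 rect [ 0.8215 -0.1158] [0.057 0.188] mean [ 0.8248 -0.1234] ax 1.66 top 0.0738
[289. 190.] 118 rect [ 0.6808 -0.0096] [0.022 0.047] mean [ 0.6804 -0.0244] ax 2.03 top 0.0388
[207. 203.] 248 rect [ 0.4542 -0.0191] [0.06 0.04] mean [ 0.4553 -0.0197] ax -3.13 top 0.0206
[255. 271.] 1249 rect [ 0.5401 -0.2484] [0.091 0.09 ] mean [ 0.54   -0.2566] ax -3.09 top 0.0238
[337. 328.] 331 rect [ 0.6742 -0.4191] [0.052 0.035] mean [ 0.6695 -0.434 ] ax 2.73 top 0.0542
[233. 344.] 434 rect [ 0.4725 -0.4145] [0.017 0.107] mean [ 0.465  -0.4148] ax 3.01 top 0.0167
plane 0.0013491059487508734
```

View pics/c_top.png

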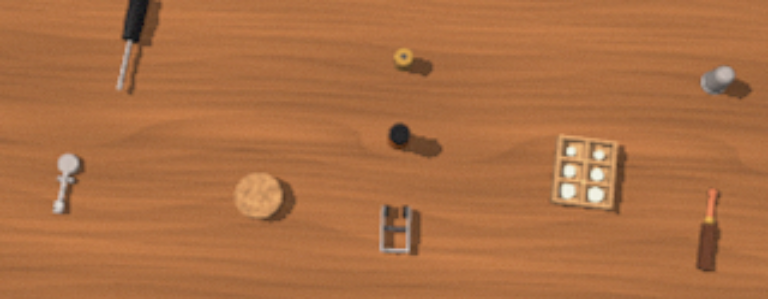

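The crop shows the key cup at its far end with the arm towards the robot, the clamp joined at its near end, and the burnisher handle at its near end.

```bash
cat >> h.py <<'E'
def tops(d,x,y,h,r=.05,lo=.006):
    """centre of the top face near x,y at height h: pixels with height in band, rays cast onto plane h"""
    W=world(d); off=.0014
    m=((abs(W[...,0]-x)<r)&(abs(W[...,1]-y)<r)&(abs(W[...,2]-off-h)<lo)&(d['range_z']>0)).astype(np.uint8)
    n,l,s,_=cv2.connectedComponentsWithStats(m,connectivity=8)
    if n<2: return None
    v,u=np.nonzero(l==1+np.argmax(s[1:,4]))
    return np.array([ray(d,a,b,h)[:2] for a,b in zip(u,v)])
def desc(p):
    (cx,cy),wh,a=cv2.minAreaRect(p.astype(np.float32)); q=p-p.mean(0); E=np.linalg.eigh(q.T@q)[1][:,1]; E=E*np.sign(E[0])
    return f'n{len(p)} mean {p.mean(0).round(4)} rect {np.round((cx,cy),4)} {np.round(wh,3)} ax {np.arctan2(E[1],E[0]):.2f}'
E
python3 - <<'E'
from h import *
for n in('top','side'):
    d=dict(np.load(n+'1.npz')); print(n)
    for nm,x,y,h,r,lo in [('block',.491,.155,.02,.05,.005),('cup',.527,.41,.01,.022,.004),('key',.5,.406,.009,.05,.005),('weight',.682,-.02,.036,.03,.006),('vial',.576,-.02,.056,.03,.006),('clamp',.456,-.019,.018,.04,.005),('burn',.47,-.415,.014,.07,.006),('rod',.505,-.42,.008,.035,.004)]:
        p=tops(d,x,y,h,r,lo); print(nm,desc(p) if p is not None else None)
E
```

```text
top
block n298 mean [0.4935 0.1565] rect [0.4931 0.1573] [0.058 0.058] ax 0.93
cup n61 mean [0.5247 0.4055] rect [0.5219 0.4049] [0.032 0.022] ax -0.07
key n114 mean [0.5075 0.407 ] rect [0.4988 0.4044] [0.026 0.078] ax -0.09
weight n47 mean [ 0.6868 -0.0195] rect [ 0.6873 -0.0198] [0.019 0.022] ax -1.51
vial n62 mean [ 0.5781 -0.0179] rect [ 0.579 -0.019] [0.024 0.024] ax 0.29
clamp n51 mean [ 0.4542 -0.0136] rect [ 0.4589 -0.0173] [0.057 0.033] ax 0.38
burn n161 mean [ 0.4688 -0.4117] rect [ 0.4771 -0.4137] [0.017 0.108] ax -0.14
rod n45 mean [ 0.5062 -0.418 ] rect [ 0.5048 -0.4183] [0.014 0.054] ax -0.23
side
block n222 mean [0.4884 0.1552] rect [0.4881 0.153 ] [0.067 0.057] ax 1.39
cup n29 mean [0.5208 0.4048] rect [0.5198 0.4028] [0.025 0.024] ax 1.11
key n68 mean [0.5017 0.4066] rect [0.4947 0.4047] [0.029 0.077] ax -0.13
weight n49 mean [ 0.6822 -0.0205] rect [ 0.682 -0.021] [0.024 0.019] ax 1.26
vial n67 mean [ 0.5731 -0.0196] rect [ 0.5719 -0.0203] [0.031 0.024] ax 1.48
clamp n111 mean [ 0.4544 -0.0188] rect [ 0.454  -0.0197] [0.059 0.043] ax 0.12
burn n379 mean [ 0.4646 -0.4142] rect [ 0.4725 -0.4155] [0.018 0.107] ax -0.15
rod n126 mean [ 0.4991 -0.4182] rect [ 0.4988 -0.4189] [0.018 0.053] ax -0.08
```

Request:
send_rows(motion="-0.3 -0.12 0 -0.2 0.3; -0.6 -0.24 0 -0.4 0.3; -0.9 -0.36 0.1 -0.5 0.3; -0.9 -0.36 0.2 -0.5 0.3; -0.9 -0.36 0.2 -0.5 0.3; -0.9 -0.36 0.2 -0.5 0.3;-0.9 -0.36 0.2 -0.5 0.3", newtons=30)

```text
time_s: 0.98
ee_pos: [0.4554, 0.4323, 0.1712]
ee_rot: [-0.0, 0.059, 0.998, -0.0]
contact_force: [-0.6, 0.1, 0.5]
gripper_width: 0.0597
grasp_force: 0.0
```

Request:
send_rows(motion="-0.236 -0.066 0.2 0 0.4; -0.236 -0.066 0.4 0 0.45; -0.236 -0.066 0.4 0 0.45; -0.236 -0.066 0.4 0 0.45")

```text
time_s: 1.48
ee_pos: [0.5226, 0.4047, 0.0508]
ee_rot: [-0.001, 0.058, 0.998, -0.001]
contact_force: [-0.4, 0.7, 1.2]
gripper_width: 0.0469
grasp_force: 0.0
```

```bash
cat >> h.py <<'E'
def go(x,y,z,yaw=None):
    """shares to reach x,y,z with tool y at world angle yaw"""
    s=monitor.get_state(); w,a,b,c=s['ee_rot']; p=s['ee_pos']
    from scipy.spatial.transform import Rotation as Ro
    M=Ro.from_quat([a,b,c,w]).as_matrix(); cur=np.arctan2(M[1,1],M[0,1])
    sh=M.T@(np.array([x,y,z])-p)/.3
    print('shares',sh.round(3),'spin',None if yaw is None else round(-(yaw-cur)/.5,3),'pos',p.round(4),'yaw',round(cur,3))
E
python3 - <<'E'
from h import *
ims=[]
for n,(u,v) in(('top',(128,195)),('side',(208,105))):
    d=snap(n); ims.append(cv2.resize(d['frame'][v-50:v+50,u-50:u+50],(400,400),interpolation=cv2.INTER_CUBIC))
cv2.imwrite('pics/k1.png',np.hstack(ims)[:,:,::-1])
go(.5235,.4045,0)
E
```

```text
shares [-0.    -0.005  0.177] spin None pos [0.5235 0.4059 0.0532] yaw 1.454
```

View pics/k1.png

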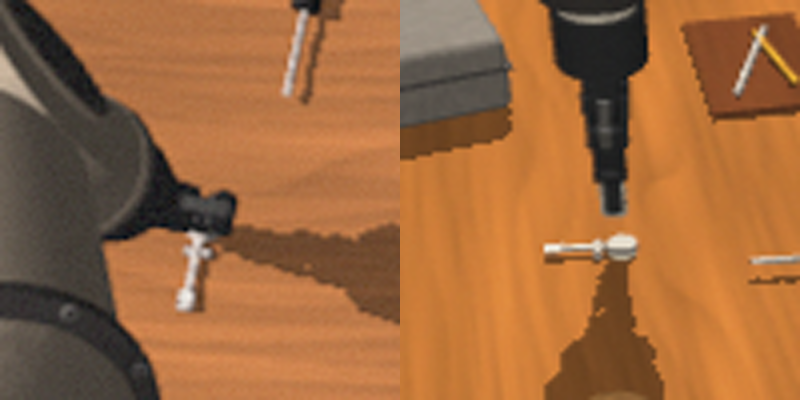

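The left panel shows the gripper above the cup. In the right panel the finger is at about (613,195) and the cup at (623,247), so the cup may be a few mm further in +x. I'll check by projecting the TCP.

```bash
cat >> h.py <<'E'
def proj(d,P):
    c=d['R']@np.array(P)+d['t']; return (d['K']@c/c[2])[:2]
E
python3 - <<'E'
from h import *
d=dict(np.load('side1.npz')); t=dict(np.load('top1.npz'))
s=monitor.get_state()['ee_pos']; y=s[1]-.03
for P in [(s[0],y,s[2]+.005),(s[0],y,s[2]+.02),(.5235,.4045,.01)]:
    p=proj(d,P); print((p-[158,55])*4+[400,0])
# cup by brightness, ray on z=.01
for n,d,(u,v) in(('top',t,(128,203)),('side',d,(213,117))):
    f=d['frame'].astype(int); sat=f.max(2)-f.min(2); m=((f.min(2)>90)&(sat<50)).astype(np.uint8)
    w=np.zeros_like(m); w[v-25:v+25,u-30:u+30]=m[v-25:v+25,u-30:u+30]
    vv,uu=np.nonzero(w); p=np.array([ray(d,a,b,.009)[:2] for a,b in zip(uu,vv)])
    print(n,desc(p)); q=p[p[:,0]>p[:,0].max()-.026]; print(' cup',desc(q), p.max(0),p.min(0))
    b=np.array([ray(d,a,b_,.02)[:2] for a,b_ in [(0,0)]])
E
```

```text
[621.57947672 211.95328384]
[620.17852809 196.32268641]
[621.99431712 242.43915943]
top n126 mean [0.5055 0.4057] rect [0.4987 0.4037] [0.078 0.025] ax -0.10
 cup n62 mean [0.5253 0.4039] rect [0.5249 0.404 ] [0.025 0.025] ax -0.03 [0.5376575  0.41672382] [0.45964125 0.39130251]
side n67 mean [0.505  0.4039] rect [0.4943 0.4065] [0.031 0.077] ax -0.20
 cup n39 mean [0.5209 0.401 ] rect [0.5195 0.4012] [0.032 0.024] ax 1.54 [0.53259823 0.41792788] [0.45645367 0.3840459 ]
```

```bash
python3 -c "
from h import *
go(.525,.404,.001,1.45)"
```

```text
shares [-0.006 -0.006  0.174] spin 0.009 pos [0.5235 0.4059 0.0532] yaw 1.454
```

```bash
python3 -c "
from h import *
for i in range(3): print(monitor.get_state()['ee_pos'])
cams.capture('top'); print(monitor.get_state()['ee_pos'])
cams.capture('top'); print(monitor.get_state()['ee_pos'])"
```

```text
[0.52346938 0.40585349 0.05322733]
[0.52346938 0.40585349 0.05322733]
[0.52346938 0.40585349 0.05322733]
[0.52365966 0.40588058 0.05360259]
[0.52381519 0.4056448  0.05357679]
```

Request:
send_rows(motion="-0.006 -0.005 0.08 0 0.45; -0.006 -0.005 0.14 0 0.45; -0.006 -0.005 0.168 0 0.45; -0.006 -0.005 0.168 0 0.45; -0.006 -0.005 0.168 0 0.8; -0.006 -0.005 0.168 0 0.9; -0.006 -0.005 0.168 0 0.9; -0.006 -0.005 0.168 0 0.9", newtons=30)

```text
time_s: 2.68
ee_pos: [0.5257, 0.4026, 0.0017]
ee_rot: [0.0, 0.059, 0.998, 0.0]
contact_force: [-1.3, -0.4, 6.8]
gripper_width: 0.0237
grasp_force: 29.4
```

Request:
send_rows(motion="0 0 -0.08 0 0.9; 0 0 -0.2 0 0.9; 0.002 -0.15 -0.27 -0.06 0.9; 0.004 -0.3 -0.27 -0.12 0.9; 0.006 -0.45 -0.27 -0.18 0.9; 0.008 -0.6 -0.27 -0.24 0.9; 0.008 -0.75 -0.27 -0.24 0.9; 0.008 -0.832 -0.27 -0.24 0.9; 0.008 -0.832 -0.2 -0.24 0.9; 0.008 -0.832 -0.15 -0.24 0.9; 0.008 -0.832 -0.15 -0.24 0.9; 0.008 -0.832 -0.15 -0.24 0.9")

```text
time_s: 4.18
ee_pos: [0.4938, 0.1551, 0.0462]
ee_rot: [0.0, -0.001, 1.0, 0.0]
contact_force: [-0.2, 0.1, -0.4]
gripper_width: 0.0241
grasp_force: 29.6
```

```bash
python3 - <<'E'
from h import *
ims=[]
for n,(u,v) in(('top',(207,210)),('side',(212,150))):
    d=snap(n); ims.append(cv2.resize(d['frame'][v-50:v+50,u-50:u+50],(400,400),interpolation=cv2.INTER_CUBIC)); np.savez(n+'2.npz',**d)
cv2.imwrite('pics/k2.png',np.hstack(ims)[:,:,::-1])
s=monitor.get_state();print(s['gripper_width'],s['grasp_force']); go(.4935,.156,.022,1.571)
E
```

```text
0.02432319936176277 29.55260932445526
shares [0.002 0.003 0.081] spin 0.005 pos [0.4939 0.155  0.0464] yaw 1.573
```

View pics/k2.png

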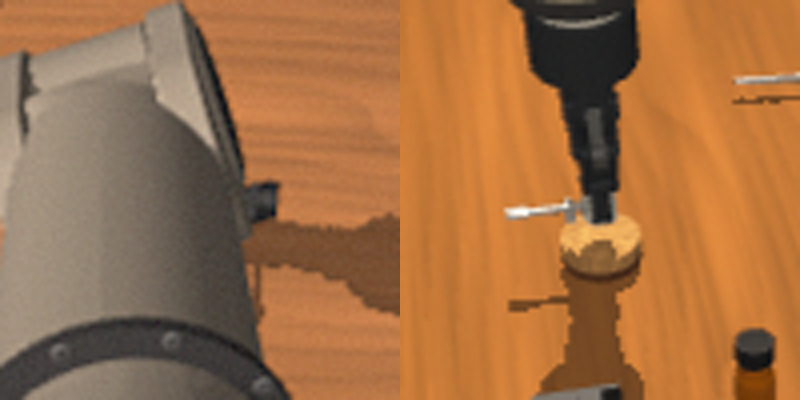

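The side panel shows the key held level with its arm towards the robot. The finger is at about x=602 over the block centre at about 600, so they line up.

Request:
send_rows(motion="0 0.003 0.04 0 0.9; 0 0.003 0.075 0 0.9; 0 0.003 0.083 0 0.9; 0 0.003 0.083 0 0.9; 0 0.003 0.083 0 0.6; 0 0.003 0.083 0 0.5; 0 0.003 0.083 0 0.5; 0 0.003 -0.1 0 0.5; 0 0.003 -0.3 0 0.5; 0 0.003 -0.3 0 0.5")

```text
time_s: 5.52
ee_pos: [0.4959, 0.1565, 0.1401]
ee_rot: [0.003, -0.001, 1.0, 0.002]
contact_force: [1.3, -0.3, -0.4]
gripper_width: 0.0428
grasp_force: 0.0
```

Request:
send_rows(motion="-0.15 -0.14 0 0 0.5; -0.3 -0.28 0 0 0.5; -0.45 -0.42 0 0 0.5; -0.6 -0.54 0 0 0.5; -0.645 -0.585 0 0 0.5; -0.645 -0.585 0.12 0 0.5; -0.645 -0.585 0.2 0 0.5; -0.645 -0.585 0.2 0 0.5; -0.645 -0.585 0.2 0 0.5")

```text
time_s: 6.65
ee_pos: [0.6877, -0.0192, 0.0766]
ee_rot: [0.0, -0.001, 1.0, 0.0]
contact_force: [0.5, 0.0, 0.7]
gripper_width: 0.0427
grasp_force: 0.0
```

```bash
python3 - <<'E'
from h import *
D={}
ims=[]
for n,(u,v) in(('top',(207,215)),('side',(212,156))):
    d=D[n]=snap(n); np.savez(n+'3.npz',**d); ims.append(cv2.resize(d['frame'][v-25:v+25,u-25:u+25],(300,300),interpolation=cv2.INTER_CUBIC))
    if n=='side': ims.append(cv2.resize(d['frame'][140:210,250:320],(300,300),interpolation=cv2.INTER_CUBIC))
cv2.imwrite('pics/k3.png',np.hstack(ims[:2])[:,:,::-1] if 0 else np.hstack([ims[0],ims[1]])[:,:,::-1])
cv2.imwrite('pics/k3.png',np.hstack([cv2.resize(i,(260,260)) for i in ims])[:,:,::-1])
go(.687,-.0195,.01,1.571)
for n,(u,v) in(('top',(207,215)),('side',(212,161))):
    d=D[n]; f=d['frame'].astype(int); sat=f.max(2)-f.min(2); m=((f.min(2)>90)&(sat<50))
    w=np.zeros_like(m); w[v-22:v+30,u-28:u+28]=m[v-22:v+30,u-28:u+28]
    vv,uu=np.nonzero(w); p=np.array([ray(d,a,b,.029)[:2] for a,b in zip(uu,vv)])
    print(n,desc(p)); q=p[p[:,0]>p[:,0].max()-.026]; print(' cup',desc(q))
E
```

```text
shares [ 0.004 -0.001  0.224] spin 0.004 pos [ 0.6881 -0.0193  0.0772] yaw 1.573
top n944 mean [0.46   0.1166] rect [0.481  0.1533] [0.154 0.163] ax -0.27
 cup n56 mean [0.5473 0.0934] rect [0.5474 0.0927] [0.018 0.033] ax -0.53
side n95 mean [0.473  0.1528] rect [0.4636 0.1578] [0.033 0.074] ax -0.09
 cup n55 mean [0.4886 0.1518] rect [0.4874 0.1527] [0.034 0.024] ax 1.51
```

View pics/k3.png

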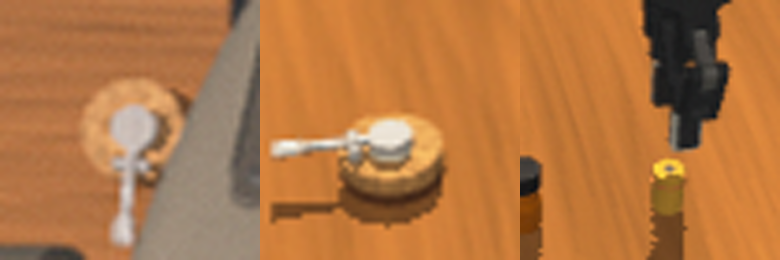

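The key sits centred on the cork with its arm towards the robot. In the third panel the weight top is at (668,168) and the fingertip at (686,135). I'll check the lean by projection.

```bash
python3 - <<'E'
from h import *
d=dict(np.load('side3.npz'))
c=lambda P:((proj(d,P)-[250,140])*260/70+[520,0]).round(0)
print(c((.688,-.045,.085)),c((.687,-.0195,.036)),c((.682,-.0195,.036)))
show(d,x0=.6,x1=.75,y0=-.1,y1=.05,zmin=.06,zmax=.2)
E
```

```text
[688. 141.] [673. 168.] [666. 169.]
[294. 159.] 612 rect [ 0.6831 -0.0275] [0.039 0.121] mean [ 0.6794 -0.0477] ax 1.69 top 0.1923
```

Request:
send_rows(motion="0.007 0 0.1 0 0.5; 0.007 0 0.18 0 0.5; 0.007 0 0.224 0 0.5; 0.007 0 0.224 0 0.5; 0.007 0 0.224 0 0.8; 0.007 0 0.224 0 0.9; 0.007 0 0.224 0 0.9; 0.007 0 0.224 0 0.9; 0.007 0 0.1 0 0.9; 0.007 0 -0.2 0 0.9;0.007 0 -0.2 0 0.9", newtons=35)

```text
time_s: 8.12
ee_pos: [0.6868, -0.0197, 0.1401]
ee_rot: [0.002, -0.001, 1.0, 0.0]
contact_force: [0.1, 0.2, -1.5]
gripper_width: 0.0228
grasp_force: 34.5
```

```bash
python3 - <<'E'
from h import *
go(.494,.1555,.1,1.571)
d=snap('side'); np.savez('side4.npz',**d)
cv2.imwrite('pics/w4.png',cv2.resize(d['frame'][100:200,240:340],(400,400),interpolation=cv2.INTER_CUBIC)[:,:,::-1])
E
```

```text
shares [0.642 0.585 0.131] spin 0.003 pos [ 0.6868 -0.0197  0.1401] yaw 1.573
```

View pics/w4.png

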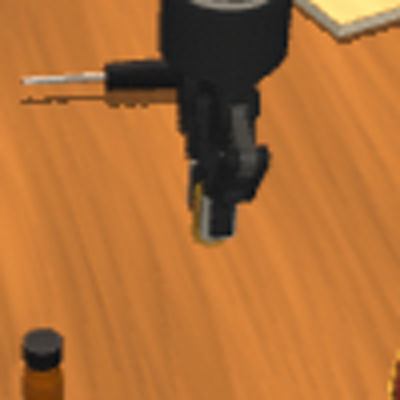

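The weight is held between the pads. Its left edge shows at about x=192, which puts its centre about on the finger line once parallax is allowed for.

Request:
send_rows(motion="0.15 0.14 0 0 0.9; 0.3 0.28 0 0 0.9; 0.45 0.42 0 0 0.9; 0.58 0.53 0 0 0.9; 0.642 0.585 0.05 0 0.9; 0.642 0.585 0.15 0 0.9; 0.642 0.585 0.22 0 0.9; 0.642 0.585 0.22 0 0.9; 0.642 0.585 0.22 0 0.9")

```text
time_s: 9.3
ee_pos: [0.4929, 0.1556, 0.0707]
ee_rot: [0.0, -0.001, 1.0, 0.0]
contact_force: [-0.5, -1.0, 0.1]
gripper_width: 0.023
grasp_force: 34.6
```

```bash
python3 - <<'E'
from h import *
go(.494,.1555,.0405,1.571)
d=snap('side'); np.savez('side5.npz',**d)
cv2.imwrite('pics/w5.png',cv2.resize(d['frame'][105:185,172:252],(480,480),interpolation=cv2.INTER_CUBIC)[:,:,::-1])
E
```

```text
shares [-0.004 -0.     0.101] spin 0.003 pos [0.4929 0.1556 0.0707] yaw 1.573
```

View pics/w5.png

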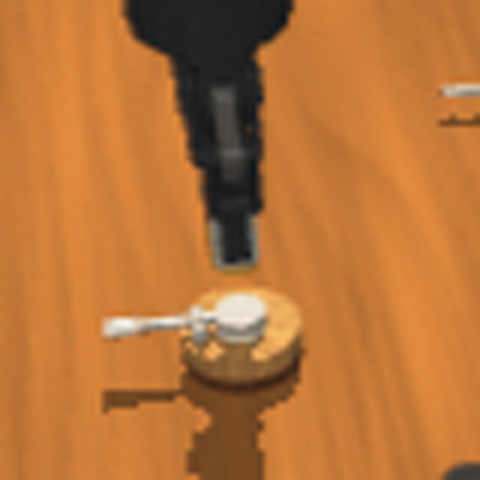

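The weight's underside is at (237,268), above the cup at (241,312). With the view's lean that counts as aligned, so I'll lower it.

Request:
send_rows(motion="-0.004 0 0.05 0 0.9; -0.004 0 0.085 0 0.9; -0.004 0 0.095 0 0.9; -0.004 0 0.102 0 0.9; -0.004 0 0.102 0 0.9; -0.004 0 0.102 0 0.65; -0.004 0 0.102 0 0.5; -0.004 0 0.102 0 0.5; -0.004 0 0.05 0 0.5; -0.004 0 -0.1 0 0.5; -0.004 0 -0.25 0 0.5; -0.004 0 -0.25 0 0.5")

```text
time_s: 10.85
ee_pos: [0.4955, 0.1562, 0.1491]
ee_rot: [0.003, -0.001, 1.0, 0.001]
contact_force: [-0.5, -0.0, -1.1]
gripper_width: 0.0428
grasp_force: 0.0
```

Request:
send_rows(motion="0.03 -0.15 0 0 0.3; 0.06 -0.3 0 0 0.3; 0.09 -0.45 0 0 0.3; 0.12 -0.58 0 0 0.3; 0.12 -0.58 0.15 0 0.3; 0.12 -0.58 0.28 0 0.3; 0.12 -0.58 0.28 0 0.3; 0.12 -0.58 0.28 0 0.3")

```text
time_s: 11.85
ee_pos: [0.4585, -0.0185, 0.062]
ee_rot: [0.0, -0.001, 1.0, 0.0]
contact_force: [0.3, -0.9, -0.5]
gripper_width: 0.0597
grasp_force: 0.0
```

```bash
python3 - <<'E'
from h import *
go(.458,-.0185,.003,1.571)
d=snap('side'); np.savez('side6.npz',**d); t=snap('top')
a=cv2.resize(d['frame'][130:230,165:265],(400,400),interpolation=cv2.INTER_CUBIC)
cv2.imwrite('pics/c6.png',np.hstack([a,cv2.resize(t['frame'][175:275,190:290],(400,400),interpolation=cv2.INTER_CUBIC)])[:,:,::-1])
s=monitor.get_state()['ee_pos']
c=lambda P:((proj(d,P)-[165,130])*4).round(0)
print('finger tip pred',c(s+[0,-.035,.007]),'clamp near leg pred',c((.458,-.0365,.018)))
E
```

```text
shares [0.002 0.    0.197] spin 0.004 pos [ 0.4585 -0.0185  0.062 ] yaw 1.573
finger tip pred [171. 268.] clamp near leg pred [174. 306.]
```

View pics/c6.png

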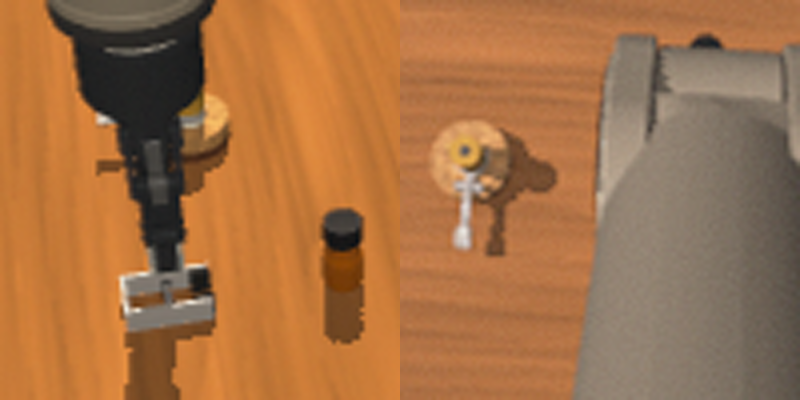

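The finger at about x=166 lies over the clamp's middle at about 169. In the top panel the weight stands on the cup.

Request:
send_rows(motion="0 0 0.1 0 0.3; 0 0 0.17 0 0.3; 0 0 0.196 0 0.3; 0 0 0.196 0 0.3; 0 0 0.196 0 0.6; 0 0 0.196 0 0.75; 0 0 0.196 0 0.75; 0 0 0.196 0 0.75; 0 0 0.1 0 0.75; 0 0 -0.1 0 0.75; 0 0 -0.2 0 0.75; 0 0 -0.2 0 0.75")

```text
time_s: 13.45
ee_pos: [0.4595, -0.0182, 0.1236]
ee_rot: [0.003, -0.001, 1.0, 0.001]
contact_force: [0.6, 0.6, -1.1]
gripper_width: 0.0348
grasp_force: 36.5
```

Request:
send_rows(motion="-0.11 0.14 0 0 0.75; -0.22 0.28 0 0 0.75; -0.33 0.42 0 0 0.75; -0.42 0.54 0 0 0.75; -0.45 0.58 0.1 0 0.75; -0.45 0.58 0.25 0 0.75; -0.45 0.58 0.36 0 0.75; -0.45 0.58 0.394 0 0.75; -0.45 0.58 0.394 0 0.75; -0.45 0.58 0.394 0 0.75")

```text
time_s: 14.7
ee_pos: [0.5926, 0.1557, 0.0028]
ee_rot: [-0.0, -0.001, 1.0, -0.0]
contact_force: [-0.3, -0.1, -0.2]
gripper_width: 0.035
grasp_force: 39.5
```

Request:
send_rows(motion="0 0 0 0 0.6; 0 0 0 0 0.5; 0 0 0 0 0.5; 0 0 -0.1 0 0.5; 0 0 -0.3 0 0.5; 0 -0.1 -0.45 0 0.6; 0 -0.25 -0.45 0 0.6; 0.05 -0.4 -0.45 0 0.6; 0.1 -0.55 -0.45 0 0.6; 0.15 -0.7 -0.45 0 0.6; 0.2 -0.85 -0.45 0 0.6; 0.2 -0.85 -0.45 0 0.6")

```text
time_s: 16.2
ee_pos: [0.5319, -0.103, 0.138]
ee_rot: [-0.0, 0.002, 1.0, -0.0]
contact_force: [-0.4, 0.8, 0.3]
gripper_width: 0.0342
grasp_force: 0.0
```

```bash
python3 - <<'E'
from h import *
go(.453,-.411,.05,1.571-.13); print(monitor.get_state()['joints'].round(2))
E
```

```text
shares [ 0.26  -1.027  0.294] spin 0.253 pos [ 0.5319 -0.103   0.138 ] yaw 1.568
[-0.15  0.32  0.27  2.01 -0.11  0.82  1.75]
```

Request:
send_rows(motion="0.06 -0.2 0 0.1 0.55; 0.11 -0.4 0 0.2 0.55; 0.16 -0.6 0 0.25 0.55; 0.21 -0.8 0 0.25 0.55; 0.26 -0.95 0 0.25 0.55; 0.26 -1 0.15 0.25 0.55; 0.26 -1 0.28 0.25 0.55; 0.26 -1 0.28 0.25 0.55; 0.26 -1 0.28 0.25 0.55; 0.26 -1 0.28 0.25 0.55")

```text
time_s: 17.45
ee_pos: [0.457, -0.3998, 0.0555]
ee_rot: [0.001, 0.061, 0.998, -0.001]
contact_force: [-0.4, 0.1, 0.6]
gripper_width: 0.0383
grasp_force: 0.0
```

```bash
python3 - <<'E'
from h import *
go(.453,-.411,.002,1.571-.13); print(monitor.get_state()['joints'].round(2))
d=snap('side'); np.savez('side7.npz',**d); t=snap('top'); np.savez('top7.npz',**t)
a=cv2.resize(d['frame'][284:384,180:280],(400,400),interpolation=cv2.INTER_CUBIC)
cv2.imwrite('pics/b7.png',np.hstack([a,cv2.resize(t['frame'][130:250,120:240],(400,400),interpolation=cv2.INTER_CUBIC)])[:,:,::-1])
s=monitor.get_state()['ee_pos']
c=lambda P:((proj(d,P)-[180,284])*4).round(0)
print('finger tip pred',c(s+[0,-.025,.005]),'handle mid pred',c((.453,-.411,.014)))
E
```

```text
shares [ 0.009 -0.039  0.178] spin 0.015 pos [ 0.457  -0.3998  0.0555] yaw 1.449
[ 0.36  0.54  0.33  1.91 -0.26  0.72  2.29]
finger tip pred [194. 215.] handle mid pred [188. 235.]
```

View pics/b7.png

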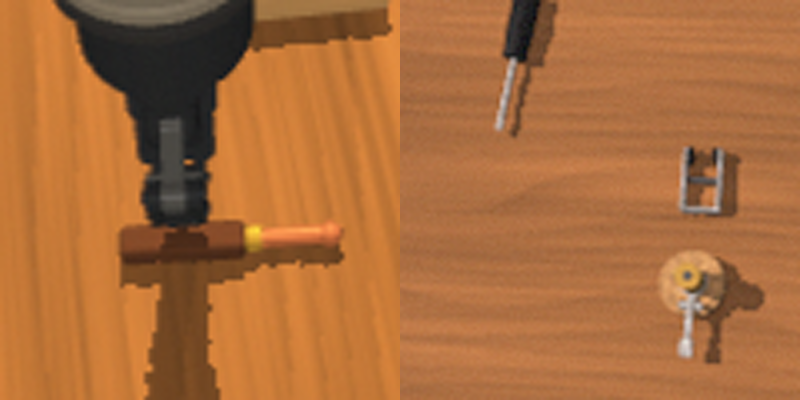

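Left panel: the finger at x≈178 is near the handle's middle, about 183. Right panel: the clamp lies straight behind the block and the weight stands on the cup.

Request:
send_rows(motion="-0.009 -0.036 0 0 0.55; -0.009 -0.036 0.1 0 0.55; -0.009 -0.036 0.15 0 0.55; -0.009 -0.036 0.176 0 0.55; -0.009 -0.036 0.176 0 0.55; -0.009 -0.036 0.176 0 0.85; -0.009 -0.036 0.176 0 0.95; -0.009 -0.036 0.176 0 0.95; -0.009 -0.036 0.176 0 0.95; -0.009 -0.036 0.05 0 0.95; -0.009 -0.036 -0.2 0 0.95; -0.009 -0.036 -0.2 0 0.95")

```text
time_s: 19.05
ee_pos: [0.4587, -0.4119, 0.1179]
ee_rot: [0.003, 0.062, 0.998, -0.001]
contact_force: [-0.3, 0.7, -0.8]
gripper_width: 0.015
grasp_force: 34.3
```

```bash
python3 - <<'E'
from h import *
t=dict(np.load('top7.npz')); s=dict(np.load('side7.npz'))
for nm,x,y,h,r,lo in [('block',.491,.155,.02,.045,.005),('clamp',.592,.155,.018,.04,.006),('weight',.494,.155,.066,.03,.006)]:
    for d in(t,s):
        p=tops(d,x,y,h,r,lo); print(nm,desc(p) if p is not None else None)
# block by colour (cork) outline on top image
f=cv2.cvtColor(t['frame'][:,:,::-1].copy(),cv2.COLOR_BGR2HSV); 
for (u,v) in [(200,214),(215,218),(190,214),(205,222),(330-100,214)]: print(f[v,u])
print(monitor.get_state()['gripper_width'])
E
```

```text
block n204 mean [0.4944 0.1559] rect [0.4931 0.1573] [0.058 0.058] ax -1.44
block None
clamp n46 mean [0.5871 0.1475] rect [0.5913 0.1563] [0.057 0.037] ax -0.32
clamp n23 mean [0.6039 0.1689] rect [0.6018 0.1679] [0.015 0.025] ax -0.22
weight n54 mean [0.4947 0.1547] rect [0.4947 0.1545] [0.023 0.02 ] ax 0.82
weight None
[ 15 135 225]
[ 15 134 126]
[ 13 157 190]
[ 11  32 158]
[ 12 156 182]
0.015042887419666123
```

Request:
send_rows(motion="0.01 0.15 -0.05 -0.06 0.95; 0.02 0.3 -0.1 -0.12 0.95; 0.03 0.45 -0.1 -0.18 0.95; 0.05 0.6 -0.1 -0.25 0.95; 0.06 0.75 -0.1 -0.25 0.95; 0.07 0.93 -0.1 -0.25 0.95; 0.07 0.93 -0.1 -0.25 0.95; 0.07 0.93 -0.1 -0.25 0.95")

```text
time_s: 20.05
ee_pos: [0.4704, -0.1312, 0.1436]
ee_rot: [-0.0, -0.001, 1.0, -0.0]
contact_force: [-0.4, -0.4, -0.8]
gripper_width: 0.015
grasp_force: 34.4
```

Request:
send_rows(motion="0 0.15 0 0 0.95; 0 0.3 0 0 0.95; 0 0.45 0 0 0.95; 0 0.6 0 0 0.95; 0 0.75 0 0 0.95; 0 0.9 0 0 0.95; 0 1 0 0 0.95; 0 1 0 0 0.95; 0 1 0 0 0.95")

```text
time_s: 21.18
ee_pos: [0.4702, 0.1673, 0.1434]
ee_rot: [-0.0, -0.0, 1.0, -0.0]
contact_force: [0.3, -1.0, -2.1]
gripper_width: 0.0149
grasp_force: 34.4
```

```bash
python3 - <<'E'
from h import *
go(.4725,.235,.0028,1.571); print(monitor.get_state()['gripper_width'])
E
```

```text
shares [-0.008  0.226  0.469] spin 0.0 pos [0.4702 0.1673 0.1434] yaw 1.571
0.014919285001631675
```

Request:
send_rows(motion="-0.008 0.12 0 0 0.95; -0.008 0.226 0 0 0.95; -0.008 0.226 0.15 0 0.95; -0.008 0.226 0.3 0 0.95; -0.008 0.226 0.3 0 0.95; -0.008 0.226 0.3 0 0.95")

```text
time_s: 21.92
ee_pos: [0.4731, 0.2361, 0.055]
ee_rot: [0.0, -0.0, 1.0, 0.0]
contact_force: [0.3, -0.0, 0.5]
gripper_width: 0.0147
grasp_force: 34.4
```

```bash
python3 - <<'E'
from h import *
go(.4725,.235,.0028,1.571)
d=snap('side'); np.savez('side8.npz',**d)
a=cv2.resize(d['frame'][90:190,160:260],(500,500),interpolation=cv2.INTER_CUBIC)
cv2.imwrite('pics/b8.png',a[:,:,::-1])
c=lambda P:((proj(d,P)-[160,90])*5).round(0)
z=monitor.get_state()['ee_pos'][2]-.0025
print('ball at .5485:',c((.5485,.235,z+.006)),'handle end .4385',c((.4385,.235,z+.007)))
E
```

```text
shares [ 0.002 -0.004  0.174] spin 0.001 pos [0.4731 0.2361 0.055 ] yaw 1.571
ball at .5485: [334. 205.] handle end .4385 [155. 225.]
```

View pics/b8.png

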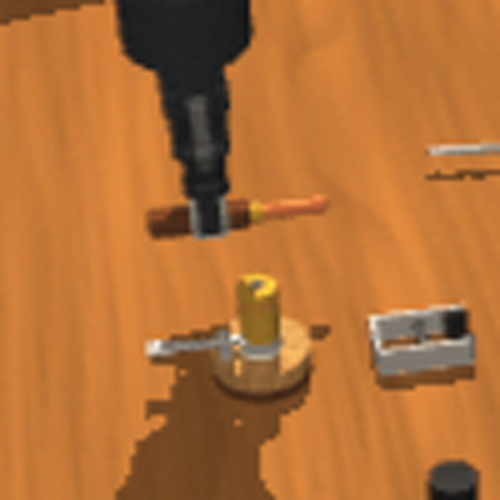

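The ball tip is at x≈328 and the handle end at ≈147. The predictions were 334 and 155, and the gap is the known side-camera offset, so the burnisher is in place to lower.

Request:
send_rows(motion="0 -0.003 0.08 0 0.95; 0 -0.003 0.15 0 0.95; 0 -0.003 0.172 0 0.95; 0 -0.003 0.174 0 0.95; 0 -0.003 0.174 0 0.95; 0 -0.003 0.174 0 0.75; 0 -0.003 0.174 0 0.65; 0 -0.003 0.174 0 0.65; 0 -0.003 0.1 0 0.65; 0 -0.003 -0.1 0 0.65; 0 -0.003 -0.3 0 0.65; 0 -0.003 -0.3 0 0.65")

```text
time_s: 23.48
ee_pos: [0.4743, 0.237, 0.1481]
ee_rot: [0.003, -0.001, 1.0, 0.002]
contact_force: [-0.7, -0.4, -0.8]
gripper_width: 0.0296
grasp_force: 0.0
```

Request:
send_rows(motion="-0.08 -0.18 0 0 0.5; -0.16 -0.36 0 0 0.45; -0.24 -0.54 0 0 0.4; -0.32 -0.72 0 0 0.4; -0.35 -0.845 0 0 0.4; -0.35 -0.845 0.1 0 0.4; -0.35 -0.845 0.2 0 0.4; -0.35 -0.845 0.2 0 0.4; -0.35 -0.845 0.2 0 0.4")

```text
time_s: 24.6
ee_pos: [0.5779, -0.0174, 0.0842]
ee_rot: [0.0, -0.001, 1.0, -0.0]
contact_force: [0.4, -0.4, -0.5]
gripper_width: 0.051
grasp_force: 0.0
```

```bash
python3 - <<'E'
from h import *
go(.578,-.0185,.012,1.571)
d=snap('side'); t=snap('top'); np.savez('top9.npz',**t); np.savez('side9.npz',**d)
a=cv2.resize(d['frame'][130:230,200:300],(400,400),interpolation=cv2.INTER_CUBIC)
cv2.imwrite('pics/v9.png',np.hstack([a,cv2.resize(t['frame'][150:250,130:230],(400,400),interpolation=cv2.INTER_CUBIC)])[:,:,::-1])
s=monitor.get_state()['ee_pos']
c=lambda P:((proj(d,P)-[200,130])*4).round(0)
print('finger tip pred',c(s+[0,-.03,.006]),'vial top pred',c((.578,-.0185,.056)))
E
```

```text
shares [-0.    -0.003  0.241] spin 0.004 pos [ 0.5779 -0.0174  0.0842] yaw 1.573
finger tip pred [215. 211.] vial top pred [207. 221.]
```

View pics/v9.png

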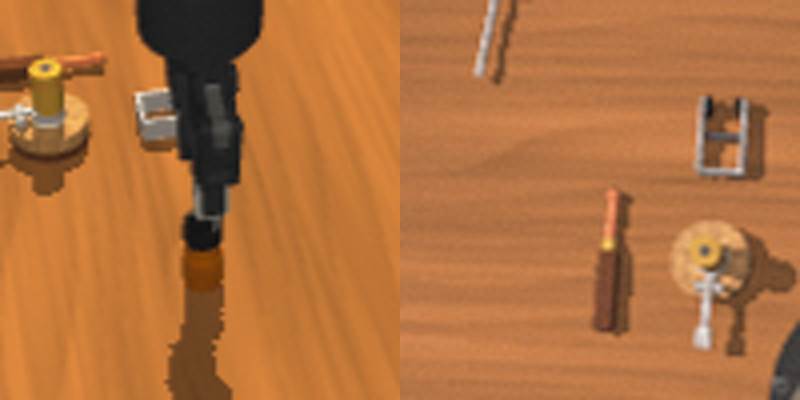

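The finger at ~213 and vial top at ~203 match the predicted difference, so I'll grasp. On the right, the burnisher lies left of the block and level with it.

Request:
send_rows(motion="0 -0.003 0.08 0 0.4; 0 -0.003 0.16 0 0.4; 0 -0.003 0.23 0 0.4; 0 -0.003 0.24 0 0.4; 0 -0.003 0.24 0 0.6; 0 -0.003 0.24 0 0.85; 0 -0.003 0.24 0 0.85; 0 -0.003 0.24 0 0.85; 0 -0.003 0.15 0 0.85; 0 -0.003 -0.05 0 0.85; 0 -0.003 -0.25 0 0.85; 0 -0.003 -0.25 0 0.85")

```text
time_s: 26.2
ee_pos: [0.5803, -0.0184, 0.1642]
ee_rot: [0.004, -0.001, 1.0, 0.001]
contact_force: [-0.6, -0.3, -1.4]
gripper_width: 0.0265
grasp_force: 34.8
```

```bash
python3 - <<'E'
from h import *
t=dict(np.load('top9.npz'))
for nm,x,y,h,r,lo in [('block',.491,.155,.02,.045,.005),('burn',.49,.235,.012,.06,.008)]:
    print(nm,desc(tops(t,x,y,h,r,lo)))
go(.494,.235+.062,.012,1.571)
E
```

```text
block n201 mean [0.4946 0.1561] rect [0.4939 0.1566] [0.057 0.057] ax -1.46
burn n164 mean [0.4849 0.2353] rect [0.4924 0.2332] [0.02  0.111] ax 0.01
shares [0.29  1.051 0.506] spin 0.003 pos [ 0.5803 -0.0184  0.1642] yaw 1.573
```

Request:
send_rows(motion="0.04 0.15 0 0 0.85; 0.08 0.3 0 0 0.85; 0.12 0.45 0 0 0.85; 0.16 0.6 0 0 0.85; 0.2 0.75 0 0 0.85; 0.24 0.9 0 0 0.85; 0.28 1 0 0 0.85; 0.28 1 0.05 0 0.85; 0.28 1 0.05 0 0.85")

```text
time_s: 27.32
ee_pos: [0.4925, 0.2803, 0.1424]
ee_rot: [-0.001, -0.001, 1.0, -0.001]
contact_force: [-0.3, -0.7, 0.1]
gripper_width: 0.026
grasp_force: 34.8
```

```bash
python3 -c "
from h import *
go(.494,.297,.0125,1.571)"
```

```text
shares [-0.006  0.056  0.433] spin 0.004 pos [0.4925 0.2803 0.1424] yaw 1.573
```

Request:
send_rows(motion="-0.005 0.056 0.1 0 0.85; -0.005 0.056 0.25 0 0.85; -0.005 0.056 0.38 0 0.85; -0.005 0.056 0.43 0 0.85; -0.005 0.056 0.438 0 0.85; -0.005 0.056 0.438 0 0.85; -0.005 0.056 0.438 0 0.65; -0.005 0.056 0.438 0 0.5; -0.005 0.056 0.438 0 0.5; -0.005 0.056 0.3 0 0.5; -0.005 0.056 0.1 0 0.5; -0.005 0.056 0 0 0.5")

```text
time_s: 28.82
ee_pos: [0.4954, 0.2987, 0.1468]
ee_rot: [0.001, -0.001, 1.0, 0.001]
contact_force: [-1.8, -0.1, -0.5]
gripper_width: 0.0428
grasp_force: 0.0
```

Request:
send_rows(motion="0 0.15 -0.1 0 0.5; -0.05 0.3 -0.1 0 0.5; -0.05 0.5 -0.1 0 0.5; -0.05 0.7 -0.1 0 0.5; -0.05 0.8 -0.1 0 0.5; -0.05 0.8 -0.1 0 0.5; -0.05 0.8 -0.1 0 0.5")

```text
time_s: 29.7
ee_pos: [0.5092, 0.5374, 0.1734]
ee_rot: [-0.0, -0.001, 1.0, -0.0]
contact_force: [0.9, -0.5, 0.2]
gripper_width: 0.0427
grasp_force: 0.0
```

```bash
python3 - <<'E'
from h import *
t=snap('top'); d=snap('side')
for nm,x,y,h,r,lo in [('block',.494,.156,.02,.04,.005),('weight',.494,.155,.066,.03,.006),('clamp',.594,.156,.018,.04,.006),('burn',.49,.235,.012,.06,.008),('vial',.494,.297,.056,.03,.006),('driver',.7,.34,.012,.08,.012),('padbox',.545,-.255,.02,.06,.008),('cap',.674,-.43,.05,.04,.008)]:
    for c in(t,d):
        p=tops(c,x,y,h,r,lo); print(nm,desc(p) if p is not None else None)
cv2.imwrite('pics/f.png',np.hstack([cv2.resize(d['frame'][60:220,140:300],(400,400)),cv2.resize(t['frame'][130:250,110:230],(400,400))])[:,:,::-1])
print(monitor.get_state()['ee_pos'])
E
```

```text
block n206 mean [0.4942 0.1555] rect [0.4931 0.1572] [0.058 0.058] ax -1.50
block n144 mean [0.491  0.1457] rect [0.4918 0.1483] [0.063 0.049] ax 0.44
weight n53 mean [0.4946 0.155 ] rect [0.4947 0.1545] [0.024 0.02 ] ax 0.27
weight n41 mean [0.4897 0.1529] rect [0.489  0.1528] [0.025 0.02 ] ax -1.43
clamp n31 mean [0.5729 0.1487] rect [0.5817 0.1542] [0.036 0.041] ax -0.82
clamp n103 mean [0.5879 0.1524] rect [0.5867 0.1539] [0.045 0.06 ] ax 0.12
burn n172 mean [0.483  0.2354] rect [0.4895 0.2372] [0.111 0.021] ax 0.01
burn n123 mean [0.4758 0.2337] rect [0.4864 0.2325] [0.027 0.108] ax 0.01
vial n65 mean [0.4951 0.2968] rect [0.4955 0.2963] [0.024 0.024] ax 0.90
vial n42 mean [0.49   0.2956] rect [0.4899 0.2939] [0.029 0.025] ax -1.19
driver n1154 mean [0.6963 0.3368] rect [0.6977 0.3378] [0.159 0.159] ax 0.53
driver n710 mean [0.6952 0.3259] rect [0.697  0.3268] [0.158 0.16 ] ax 0.40
padbox n308 mean [ 0.5444 -0.2562] rect [ 0.5442 -0.2554] [0.076 0.091] ax -0.12
padbox n599 mean [ 0.5395 -0.2572] rect [ 0.5396 -0.2569] [0.082 0.09 ] ax -0.37
cap n60 mean [ 0.6768 -0.4257] rect [ 0.6779 -0.4259] [0.023 0.025] ax -0.64
cap n135 mean [ 0.6717 -0.4302] rect [ 0.6716 -0.4303] [0.025 0.026] ax 0.79
[0.50958816 0.53704882 0.17389489]
```

View pics/f.png

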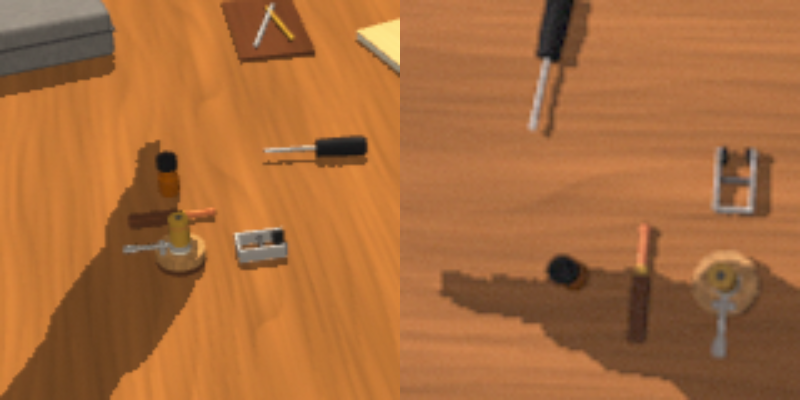

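Both views show the layout as asked: vial, burnisher and block with key and weight in a row, and the clamp straight behind. The bystanders are where they were. I'm handing in.

```bash
python3 -c "
from workcell import env
print(env.close_job())"
```

```text
the job is handed in; nothing more can be done
None
```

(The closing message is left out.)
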